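Offer the cover up to an open gear housing

ROBOT

A 6-joint arm with a two-finger parallel gripper is mounted at the origin on the work surface. World frame = base frame: x ahead of the robot, y to its left, z up, the work surface at z = 0. Lengths are in mm, angles in rad, forces in N, time in s.
With the tool pointing down it reaches from about 375 to 975 mm from the base axis. Payload 3.8 kg.
Tool frame: the origin (TCP) lies on the centre line of the jaws, within the pads' length; the fingertips stand 25 mm ahead of it and the grasp point (between the pads) lies 6 mm ahead of it; z points along the fingers, y is the line along which they close (so a half turn about z gives the same grasp; the last joint's range is limited). The gripper opens to 85 mm and grips with 20 to 120 N. Pads are 22 mm wide; open, the fingers measure 114 mm over their backs; the gripper's body (76 mm by 85 mm) begins 54 mm behind the grasp point. The pads swing forward as they close: fully open they stand 13 mm farther back than shut.
Start: joints at [1.137, 0.264, 1.604, -0, 1.274, -0.037], TCP at [260.864, 622.55, 256.28] pointing down, gripper open.
Joint ranges: [-2.63, 2.63], [-0.94, 2.18], [0.31, 2.57], [-1.31, 4.45], [0, 2.66], [-2.55, 2.55]. Speed limits (rad/s): [2.57, 2.57, 3.14, 3.14, 3.14, 3.14].

INTERFACE

Orientations are given as [roll, pitch, yaw] about the fixed x, y, z axes, in that order (R = Rz(yaw) Ry(pitch) Rx(roll)).
In Python, from station import bot gives the robot as it stands. The module is installed in compiled form; this text tells all that it offers.
- The arm moves only by the tool carry_out, never from a script. Its argument "targets" is a list of rows, each an object of numbers: "dx", "dy", "dz": the shift along the tool's x, y, z in m; "rx", "ry", "rz": the turn, a rotation vector about the tool's x, y, z in rad; "claw": the opening, from 0 (shut) to 1 (fully open). A call has 1 to 10 rows; each row is the pose to reach, as a shift and turn from the pose commanded when the call began, along the tool's axes at that moment; what a row does not reach only later rows make up. A row lasts 1/8 s, in which the tool goes at most 62.5 mm and 10.7 degrees, less where a joint would pass 70% of its speed; a pose out of reach is approached as far as the arm can. A call with a gripper value outside its range is refused whole. The fingers move at their own pace and stop on an object; "newtons" is the grip in N (left out, the last holds). Time passes only in rows, so rows that repeat a pose let the fingers close. It gives the time, the measured TCP pose, the force, the opening and the grip force at its end, in the units of the state.
- bot.sense(): the state, without advancing time (a new reading comes with each control period).
- bot.grab_frame(name): name is "side" or "top"; returns a dict with "color" (420x560x3 uint8, red, green, blue), "K" (3x3 intrinsics, pixels), "T" (4x4, takes a point from camera to world coordinates). Camera axes: x right, y up, looking along -z (the intrinsics and any distortion apply to the point x, -y, -z); pixel columns grow to the right and rows downward; lengths in mm; the calibration is good to about 2 mm. A picture is of the moment at which its call begins. There is no depth.
- bot.finish_job(): hands the job in; it is judged then, once.
Trained networks look in a picture, given as the dict that the camera call returned (one of the last four; its "shot" number tells which), for a name from the list of things; names that differ only in an ending like _2 or _b are one class to them, and where a whole thing is asked for, a point or a joint stands for the part that bears it (a point fixed in the world has none). Each returns a list of dicts, best first, with "conf" (0 to 1); they miss things now and then, are a little off and sometimes report something else, mostly with a low value. They report only what shows in the picture. A call takes as long as a camera call. They do not tell look-alikes from the thing itself.
- bot.spot_in(target, picture): "bbox" ([left, top, right, bottom] in pixels, round what is visible of it).
- bot.place_of(target, picture): "position" ([column, row] in pixels: a listed point, or the origin of a listed thing).
The state is a dict: "clock": time; "joint_positions": joint angles; "dq": joint speeds; "effort": joint torques, N m; "tcp_pos": TCP position; "ee_rot": TCP orientation; "wrist_force": force on the tool from outside, world axes, zero at the start; "moment": the same for the moment, N m; "width": finger opening in mm; "grip_force": force on a finger pad.
Only numpy, scipy, OpenCV 4.12 (cv2) and the standard library are available. Lean on these libraries where they do the work, as an engineer would, in place of code of your own. Each camera call takes 0.05 s, during which the arm holds its last target. There are 200 camera calls.

TASK

First slide the clear chip guard on the front of the gear housing fully down by its handle, because it stands in the way of the cover. Then pick up the three-hole aluminium cover by its rib and finish while holding it level and still about one centimetre above the housing's rim, touching nothing but the gripper, turned so that each threaded hole shows whole through its own hole in the cover, ready for a colleague to slip the gasket in and start the screws; do not put it down or let go. Leave the square cover and everything else on the table where it is.

Things in the scene. Friction and masses are not known exactly. Their poses are not given: they have to be found in the camera images.
- gearbox: Fixed geared motor on the table: an upright open-topped grey gear housing 110 (x) x 100 (y) x 120 mm high with a brass gear in its 50 x 46 mm mouth, guard rails and sliding guard on its front (-x) face, and a motor 84 mm thick running 110 mm back (+x) from it below rim height. Origin: centre of the housing's underside on the table; z up, -x is the guard side. Its flat rim is 120 mm above the origin.
- guard (a joint): Height (m) of the clear chip guard that slides vertically on the housing's front face: 0 = fully down on its stop, 0.08 = fully up. It starts part-way up. It is stiff enough to stay where it is left and takes about 6 to 12 N to slide. Its pane (84 mm wide, 6 mm thick, centred 62 mm in front of the housing's axis) ends 14 mm below the rim when fully down and stands above the rim when raised, just where the cover has to come.
- guard_handle (a point): Centre of the guard's black handle block: 36 mm wide (along the gearbox's y), 14 mm deep (x), 18 mm high, carried by a stem 38 mm in front of the pane's middle plane, i.e. 100 mm in front (-x) of the housing's axis. It is 91 mm above the table when the guard is fully down, and moves straight up and down. It can be pinched from above by its two ends.
- cover: Loose cover: bare aluminium plate 150 (x) x 110 (y) x 6 mm with three 16 mm through holes in a triangle, and a straight upright grip rib in the middle of its upper face, 50 mm long (x), 14 mm thick (y), its top 42 mm above the plate's underside. Origin: middle of the underside; z up through the rib. Two holes lie towards -x, the single one towards +x. About 0.3 kg. Starts flat on the table, rib up. The rib is pinched from above across its thickness.
- square_cover: Another aluminium cover, not wanted: 110 x 110 x 6 mm with four 16 mm holes and the same kind of rib (42 mm high overall). Origin: middle of its underside.
- screw_tray: Loose open grey tray, 100 x 140 x 35 mm, with screws; origin under its centre.
- screwdriver: Loose screwdriver, 170 mm long, lying between the robot and the gearbox; origin near its middle.
- spring_clamp: Loose black spring clamp, about 140 x 60 x 24 mm, lying flat; origin near its middle.
- pencil_cup: Steel cup 76 mm across and 100 mm high, with pencils up to 180 mm; origin under its centre.
- glue_pot: White closed jar 70 mm across, 100 mm high; origin under its centre.
- wood_strip: Wooden strip 240 x 22 x 12 mm lying flat; origin under its centre.
- gearbox_hole0 (a point): Mouth of a threaded hole, 8 mm across, in the housing's rim, on the guard side (-x), at +y: at (-42, +36, 120) mm in the gearbox's frame.
- cover_hole0 (a point): Centre, at the plate's underside, of the cover's 16 mm hole that belongs over gearbox_hole0: at (-42, +36, 0) mm in the cover's frame.
- gearbox_hole1 (a point): Mouth of a threaded hole, 8 mm across, in the housing's rim, on the guard side (-x), at -y: at (-42, -36, 120) mm in the gearbox's frame.
- cover_hole1 (a point): Centre, at the plate's underside, of the cover's 16 mm hole that belongs over gearbox_hole1: at (-42, -36, 0) mm in the cover's frame.
- gearbox_hole2 (a point): Mouth of a threaded hole, 8 mm across, in the housing's rim, the single one on the motor side (+x): at (+42, 0, 120) mm in the gearbox's frame.
- cover_hole2 (a point): Centre, at the plate's underside, of the cover's 16 mm hole that belongs over gearbox_hole2: at (+42, 0, 0) mm in the cover's frame.
Mind the look-alikes: they are no part of the job. Leave any orange or purple look-alike of the screw_tray alone. Leave any turquoise look-alike of the cover alone.

How it is judged:
By the outcome, as a careful person would: the job done as asked, in the order asked, and still so for the second after the job is handed in, while the arm keeps its last pose, push and grip.
It also fails if it takes over 48 s, if anything falls off the work surface, if the arm or the gripper's body presses on something with over 40 N, if the wrist force passes 120 N, or if a joint passes its speed limit or range.

## Working session

There is one attempt and no reset: what is moved stays moved. The work goes in short steps, Python scripts to look and compute and a tool call to move; the robot and the scene stay as the last step left them, time stands still between calls to the robot, and variables do not carry over. Pictures are saved under pics/ and viewed, at most 10 in all, crops included, and the job is handed in when it is done.

Besides the shell and the picture viewer there is one more tool, called after "Emit:" by a JSON object that holds its "name" and its "arguments". carry_out: Moves the arm, as the interface text tells. Its arguments: {"type":"object","properties":{"targets":{"type":"array"},"newtons":{"type":"number"}},"required":["targets"]}

```bash
mkdir -p pics; cat > h.py <<'E'
import numpy as np, cv2
from scipy.spatial.transform import Rotation as R
from station import bot
def pix2world(f,px,z):
    # ray through pixel intersected with plane z (mm)
    K,T=f["K"],f["T"]
    d=np.linalg.inv(K)@[px[0],px[1],1]; d=T[:3,:3]@np.array([d[0],-d[1],-d[2]]); o=T[:3,3]
    return o+d*(z-o[2])/d[2]
def w2p(f,p):
    c=np.linalg.inv(f["T"])@np.r_[p,1]; v=f["K"]@[c[0],-c[1],-c[2]]; return v[:2]/v[2]
def tri(f1,p1,f2,p2):
    A=[];b=[]
    M=np.zeros((3,3));v=np.zeros(3)
    for f,p in((f1,p1),(f2,p2)):
        o=f["T"][:3,3]; d=pix2world(f,p,o[2]-100)-o; d/=np.linalg.norm(d)
        P=np.eye(3)-np.outer(d,d); M+=P; v+=P@o
    return np.linalg.solve(M,v)
def save(f,name,box=None,s=1):
    im=f["color"][:,:,::-1]
    if box: im=im[box[1]:box[3],box[0]:box[2]]
    cv2.imwrite("pics/"+name,cv2.resize(im,None,fx=s,fy=s,interpolation=cv2.INTER_CUBIC))
E
python3 - <<'E'
from h import *
t=bot.grab_frame("top"); s=bot.grab_frame("side")
im=np.vstack([t["color"],s["color"]])
for f,n in((t,"t0.png"),(s,"s0.png")): save(f,n,None,1.4); print({k:v for k,v in f.items() if k not in("color",)})
np.set_printoptions(precision=1,suppress=True)
for n in["gearbox","guard_handle","cover","square_cover","screw_tray"]+[a+"_hole%d"%i for a in("gearbox","cover") for i in range(3)]:
  for nm,f in(("top",t),("side",s)):
    print(n,nm,[(np.round(d["position"],1).tolist(),round(d["conf"],2)) for d in bot.place_of(n,f)][:3])
print(bot.sense())
E
```

```text
{'K': array([[482.25695765,   0.        , 275.53721937],
       [  0.        , 482.25695765, 207.08252936],
       [  0.        ,   0.        ,   1.        ]]), 'T': array([[-1.43092514e-02,  9.94492207e-01, -1.03829167e-01,
         3.02257680e+02],
       [-9.99832283e-01, -1.54180025e-02, -9.88384958e-03,
        -3.13186377e-01],
       [-1.14302497e-02,  1.03670322e-01,  9.94546034e-01,
         1.47362530e+03],
       [ 0.00000000e+00,  0.00000000e+00,  0.00000000e+00,
         1.00000000e+00]]), 'shot': 1}
{'K': array([[390.47427833,   0.        , 277.50718285],
       [  0.        , 390.47427833, 218.25456829],
       [  0.        ,   0.        ,   1.        ]]), 'T': array([[ 9.82549930e-01,  1.44393710e-01, -1.17243724e-01,
         3.03163925e+02],
       [-1.85994427e-01,  7.58320436e-01, -6.24784915e-01,
        -8.52126955e+02],
       [-1.30669991e-03,  6.35689054e-01,  7.71944117e-01,
         1.19948193e+03],
       [ 0.00000000e+00,  0.00000000e+00,  0.00000000e+00,
         1.00000000e+00]]), 'shot': 2}
gearbox top [([287.0, 171.8], 0.75)]
gearbox side [([303.4, 24
[... 1249 characters left out ...]
186.8, 316.1], 0.92), ([193.0, 204.2], 0.84)]
cover_hole1 side [([252.5, 197.2], 0.81), ([193.3, 183.5], 0.79), ([186.9, 200.1], 0.71)]
cover_hole2 top [([205.8, 227.0], 0.95), ([186.8, 316.1], 0.92), ([193.0, 204.2], 0.84)]
cover_hole2 side [([252.5, 197.2], 0.81), ([193.3, 183.5], 0.79), ([186.9, 200.1], 0.71)]
{'clock': 1.2, 'joint_positions': array([ 1.1,  0.3,  1.6,  0. ,  1.3, -0. ]), 'dq': array([ 0.,  0.,  0.,  0., -0., -0.]), 'effort': array([  0. , -51.5, -36.8,  -0. ,   0. ,   0. ]), 'tcp_pos': array([260.9, 622.6, 256.3]), 'ee_rot': array([ 3.1, -0. ,  2.7]), 'wrist_force': array([-0.8,  0.8, -0.8]), 'moment': array([-0., -0.,  0.]), 'grip_force': 0.0, 'width': 85.54840379950677}
```

View pics/t0.png

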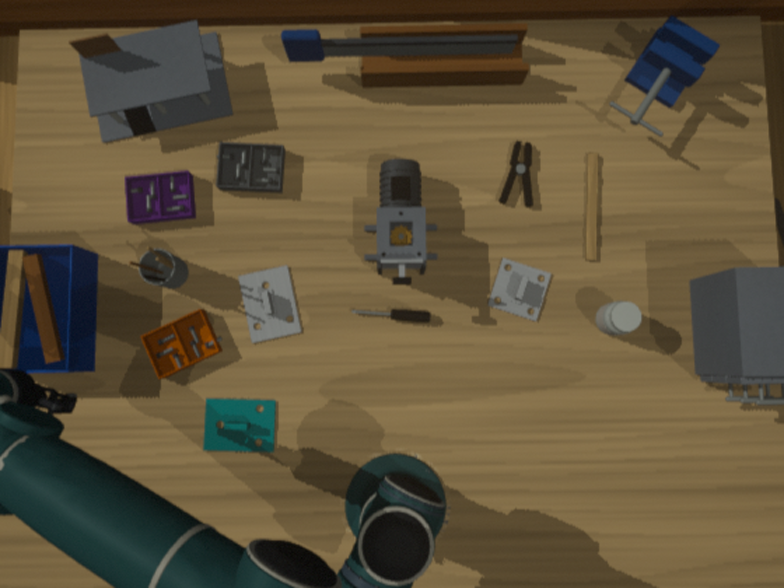

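View pics/s0.png

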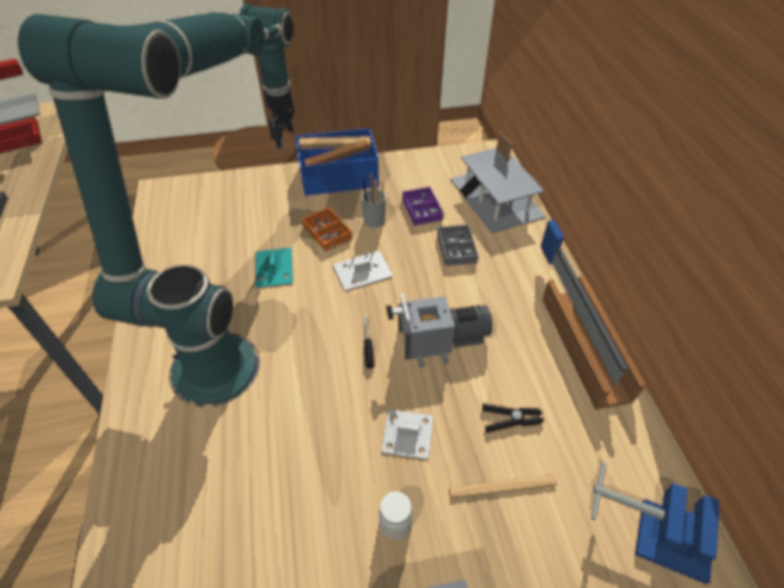

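```bash
python3 - <<'E'
from h import *
np.set_printoptions(precision=1,suppress=True)
t=bot.grab_frame("top"); s=bot.grab_frame("side")
a=t["color"][180:255,160:235]; b=t["color"][145:220,250:325]
c=s["color"][170:245,230:305]; d=s["color"][200:275,265:340]
im=np.vstack([np.hstack([a,b]),np.hstack([c,d])])[:,:,::-1]
cv2.imwrite("pics/c1.png",cv2.resize(im,(600,600),interpolation=cv2.INTER_CUBIC))
for n,z in(("cover_hole0",3),("gearbox_hole0",120),("cover",0),("gearbox",0)):
  for nm,f in(("top",t),("side",s)):
    for d in bot.place_of(n,f):
      print(n,nm,np.array(d["position"]),round(d["conf"],2),pix2world(f,d["position"],z)[:2])
p=[bot.place_of("guard_handle",f)[0]["position"] for f in(t,s)]
print("handle",p,tri(t,p[0],s,p[1]))
for f in (t,s): print(bot.spot_in("guard",f)[:2],bot.spot_in("cover",f)[:2])
E
```

```text
cover_hole0 top [191.5 205.3] 0.91 [465.3 272.5]
cover_hole0 top [209.9 227.5] 0.89 [396.1 215.9]
cover_hole0 top [187.2 289.6] 0.81 [209.5 284.5]
cover_hole0 top [187.3 236.8] 0.75 [368.8 285. ]
cover_hole0 top [154.7 304. ] 0.65 [168.  382.4]
cover_hole0 top [184.  315.4] 0.56 [133.1 293.8]
cover_hole0 side [193.  183.4] 0.87 [165.1 374.2]
cover_hole0 side [203.2 196.7] 0.81 [202.8 288.2]
cover_hole0 side [266.4 190.7] 0.8 [466.9 272.8]
cover_hole0 side [186.8 197.6] 0.74 [135.6 295.9]
cover_hole0 side [255.4 199.4] 0.68 [413.9 232.6]
cover_hole0 side [245.7 188. ] 0.64 [383.3 304.8]
gearbox_hole0 top [287.3 152.7] 0.94 [599.1 -22.7]
gearbox_hole0 top [300.2 181.1] 0.73 [516.6 -57.9]
gearbox_hole0 top [275.5 180.9] 0.56 [518.3  12.2]
gearbox_hole0 side [297.1 230.6] 0.79 [523.9 -46.1]
gearbox_hole0 side [291.8 217.6] 0.67 [518.  15.]
gearbox_hole0 side [318.6 223.3] 0.63 [605.8 -28.4]
gearbox_hole0 side [292.  306.4] 0.47 [ 446.  -325.4]
gearbox_hole0 side [260.1 248.2] 0.15 [385.2 -95.9]
cover top [170.8 299.8] 0.93 [179.6 334.6]
cover top [193.9 218.2] 0.55 [425.7 265.5]
cover side [258.5 195.6] 0.96 [430.1 254.1]
cover side [196.7 192.3] 0.69 [177.4 321.5]
gearbox top [285.  173.9] 0.69 [558.9 -16.4]
gearbox side [302.8 241.8] 0.62 [558.  -12.8]
handle [[290.3, 202.6], [275.9, 224.1]] [452.1 -28.1 151. ]
[{'bbox': [269.9, 184.0, 302.5, 202.1], 'conf': 0.69}, {'bbox': [170.4, 190.8, 217.8, 241.6], 'conf': 0.68}] [{'bbox': [173.2, 190.3, 217.9, 244.6], 'conf': 0.91}, {'bbox': [146.3, 285.0, 197.2, 322.5], 'conf': 0.74}]
[] [{'bbox': [181.8, 176.7, 211.0, 206.9], 'conf': 0.85}, {'bbox': [238.3, 180.5, 279.5, 211.1], 'conf': 0.68}]
```

View pics/c1.png

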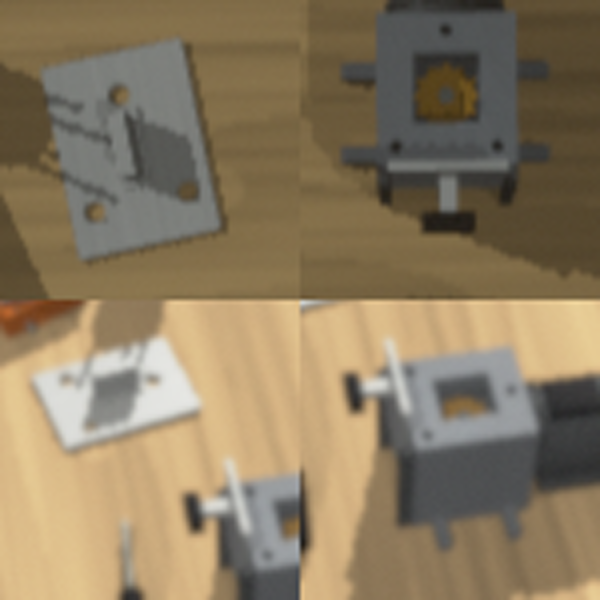

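```bash
cat >> h.py <<'E'
L=np.array([[-42,36],[-42,-36],[42,0]],float)
def fit(W):  # rigid 2D fit of hole layout -> centre, yaw
    W=np.array(W)[:,:2]; a=L-L.mean(0); b=W-W.mean(0)
    th=np.arctan2((a[:,0]*b[:,1]-a[:,1]*b[:,0]).sum(),(a*b).sum())
    r=np.array([[np.cos(th),-np.sin(th)],[np.sin(th),np.cos(th)]])
    c=W.mean(0)-r@L.mean(0); return c,th,np.linalg.norm(W-(L@r.T+c),axis=1)
def to_tool(p,yaw,s=None):
    """shift in m along tool axes and turn (rotvec) to bring TCP to p (mm), tool down with yaw"""
    s=s or bot.sense(); r=R.from_euler("xyz",s["ee_rot"]); g=R.from_euler("xyz",[np.pi,0,yaw])
    return np.round(r.inv().apply(np.array(p)-s["tcp_pos"])/1000,4),np.round((r.inv()*g).as_rotvec(),4)
E
python3 - <<'E'
from h import *
np.set_printoptions(precision=4,suppress=True)
t=bot.grab_frame("top"); s=bot.grab_frame("side")
print("gb top",fit([pix2world(t,p,120) for p in((273.9,181.4),(299.1,181.1),(286.1,152.1))]))
print("cv top",fit([pix2world(t,p,4) for p in((183.4,232.9),(206.6,227.4),(189.4,203.4))]))
# side crops: scale 4, offsets (230,170) rows from 300 ; (265,200)
sp=lambda X,Y,o:((X+.5)/4-.5+o[0],(Y+.5)/4-.5+o[1])
print("gb side",fit([pix2world(s,p,120) for p in((291.8,217.6),sp(428-300,435-300,(265,200)),sp(511-300,390-300,(265,200)))]))
print("cv side",fit([pix2world(s,p,4) for p in(sp(68,380-300,(230,170)),sp(91,424-300,(230,170)),sp(152,379-300,(230,170)))]))
q=sp(448-300,222,(250,145)),sp(352-300,392-300,(265,200)); h=tri(t,q[0],s,q[1]); print("handle",q,h)
st=bot.sense(); print(st["ee_rot"],st["joint_positions"])
E
```

```text
gb top (array([558.8322, -19.1487]), np.float64(-0.003521353425096291), array([0.2645, 0.2562, 0.1111]))
cv top (array([429.8476, 270.0858]), np.float64(0.21238071431916003), array([0.5456, 0.2667, 0.2936]))
gb side (array([560.8609, -21.6967]), np.float64(-0.00034376824957260286), array([1.064 , 0.8011, 0.7046]))
cv side (array([433.4712, 269.5497]), np.float64(0.22067712622496047), array([2.1555, 2.0424, 1.3498]))
handle ((286.625, 200.125), (277.625, 222.625)) [459.9603 -18.1395 145.1386]
[-3.1416  0.      2.7449] [ 1.1371  0.2639  1.604  -0.      1.2737 -0.0369]
```

```bash
python3 - <<'E'
from h import *
print(to_tool([459.5,-20,230],np.pi-0.002))
E
```

```text
(array([-0.4315, -0.5159,  0.0263]), array([-0.    ,  0.    , -0.3947]))
```

Emit:
{"name": "carry_out", "arguments": {"targets": [{"dx": -0.216,"dy": -0.258,"dz": 0.013,"rz": -0.2,"claw": 1},{"dx": -0.216,"dy": -0.258,"dz": 0.013,"rz": -0.2,"claw": 1},{"dx": -0.216,"dy": -0.258,"dz": 0.013,"rz": -0.2,"claw": 1},{"dx": -0.216,"dy": -0.258,"dz": 0.013,"rz": -0.2,"claw": 1},{"dx": -0.4315,"dy": -0.516,"dz": 0.026,"rz": -0.395,"claw": 1},{"dx": -0.4315,"dy": -0.516,"dz": 0.026,"rz": -0.395,"claw": 1},{"dx": -0.4315,"dy": -0.516,"dz": 0.026,"rz": -0.395,"claw": 1},{"dx": -0.4315,"dy": -0.516,"dz": 0.026,"rz": -0.395,"claw": 1},{"dx": -0.4315,"dy": -0.516,"dz": 0.026,"rz": -0.395,"claw": 1},{"dx": -0.4315,"dy": -0.516,"dz": 0.026,"rz": -0.395,"claw": 1}]}}

```text
$.targets[0]: bad value
```

Emit:
{"name": "carry_out", "arguments": {"targets": [{"claw": 1},{"claw": 1}]}}

```text
$.targets[0]: bad value
```

```bash
python3 - <<'E'
from h import *
st=bot.sense();print(st["clock"],st["tcp_pos"],st["ee_rot"]);print(to_tool([459.5,-20,230],np.pi-0.002)); print(to_tool([459.5,-20,152],np.pi-0.002))
s=bot.grab_frame("side");t=bot.grab_frame("top")
a=t["color"][120:220,235:335];d=s["color"][150:250,225:325]
cv2.imwrite("pics/c2.png",cv2.resize(np.hstack([a,d])[:,:,::-1],(800,400),interpolation=cv2.INTER_CUBIC))
E
```

```text
2.1 [260.85590967 622.55719368 256.28003918] [-3.14159048e+00  1.83365473e-05  2.74486317e+00]
(array([-0.4315, -0.5159,  0.0263]), array([-0.    ,  0.    , -0.3947]))
(array([-0.4315, -0.5159,  0.1043]), array([-0.    ,  0.    , -0.3947]))
```

View pics/c2.png

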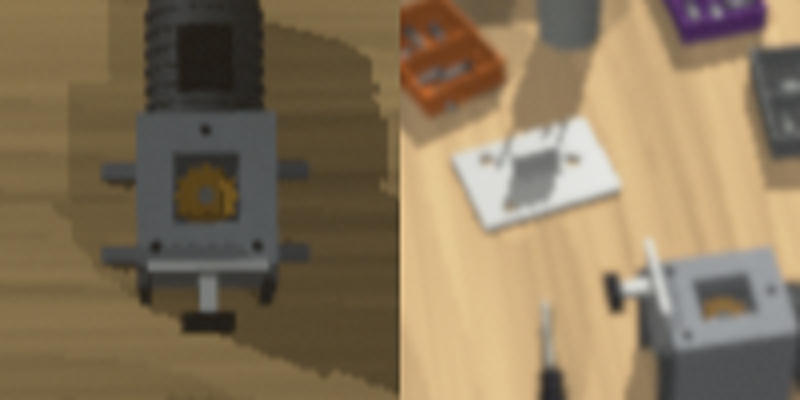

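The picture shows the arm has not moved. The guard handle is at crop (208,322) top, in front of the housing, and the guard is raised. The call was refused, so I'll give every key.

Emit:
{"name": "carry_out", "arguments": {"targets": [{"dx": -0.216,"dy": -0.258,"dz": 0.013,"rx": 0,"ry": 0,"rz": -0.2,"claw": 1},{"dx": -0.216,"dy": -0.258,"dz": 0.013,"rx": 0,"ry": 0,"rz": -0.2,"claw": 1},{"dx": -0.216,"dy": -0.258,"dz": 0.013,"rx": 0,"ry": 0,"rz": -0.2,"claw": 1},{"dx": -0.216,"dy": -0.258,"dz": 0.013,"rx": 0,"ry": 0,"rz": -0.2,"claw": 1},{"dx": -0.4315,"dy": -0.516,"dz": 0.026,"rx": 0,"ry": 0,"rz": -0.395,"claw": 1},{"dx": -0.4315,"dy": -0.516,"dz": 0.026,"rx": 0,"ry": 0,"rz": -0.395,"claw": 1},{"dx": -0.4315,"dy": -0.516,"dz": 0.026,"rx": 0,"ry": 0,"rz": -0.395,"claw": 1},{"dx": -0.4315,"dy": -0.516,"dz": 0.026,"rx": 0,"ry": 0,"rz": -0.395,"claw": 1},{"dx": -0.4315,"dy": -0.516,"dz": 0.026,"rx": 0,"ry": 0,"rz": -0.395,"claw": 1},{"dx": -0.4315,"dy": -0.516,"dz": 0.026,"rx": 0,"ry": 0,"rz": -0.395,"claw": 1}]}}

```text
clock: 3.45
tcp_pos: [444.2, 29.1, 232.9]
ee_rot: [3.141, 0.002, 3.14]
wrist_force: [1.4, 0.4, -0.2]
width: 85.7
grip_force: 0.0
```

Emit:
{"name": "carry_out", "arguments": {"targets": [{"dx": -0.01,"dy": -0.03,"dz": 0.0,"rx": 0,"ry": 0,"rz": 0,"claw": 1},{"dx": -0.01,"dy": -0.03,"dz": 0.0,"rx": 0,"ry": 0,"rz": 0,"claw": 1},{"dx": -0.01,"dy": -0.03,"dz": 0.0,"rx": 0,"ry": 0,"rz": 0,"claw": 1}]}}

```text
clock: 3.82
tcp_pos: [453.4, 1.4, 232.4]
ee_rot: [3.141, -0.0, 3.139]
wrist_force: [0.4, 0.5, -0.4]
width: 85.4
grip_force: 0.0
```

```bash
python3 - <<'E'
from h import *
st=bot.sense();print(st["clock"],st["tcp_pos"],st["ee_rot"],st["joint_positions"]);print(to_tool([459.5,-20,152],np.pi-0.002))
E
```

```text
3.825 [453.40484991   1.36137852 232.35589134] [ 3.14102673e+00 -2.55545407e-04  3.13928790e+00] [-5.23364255e-02 -1.48417516e-01  2.08365173e+00  5.91207557e-04
  1.20664203e+00 -1.62103857e+00]
(array([-0.0062, -0.0214,  0.0803]), array([ 0.0006, -0.0003, -0.0003]))
```

Emit:
{"name": "carry_out", "arguments": {"targets": [{"dx": -0.006,"dy": -0.021,"dz": 0.0,"rx": 0,"ry": 0,"rz": 0,"claw": 1},{"dx": -0.006,"dy": -0.021,"dz": 0.0,"rx": 0,"ry": 0,"rz": 0,"claw": 1},{"dx": -0.006,"dy": -0.021,"dz": 0.03,"rx": 0,"ry": 0,"rz": 0,"claw": 1},{"dx": -0.006,"dy": -0.021,"dz": 0.05,"rx": 0,"ry": 0,"rz": 0,"claw": 1},{"dx": -0.006,"dy": -0.021,"dz": 0.065,"rx": 0,"ry": 0,"rz": 0,"claw": 1},{"dx": -0.006,"dy": -0.021,"dz": 0.08,"rx": 0,"ry": 0,"rz": 0,"claw": 1},{"dx": -0.006,"dy": -0.021,"dz": 0.08,"rx": 0,"ry": 0,"rz": 0,"claw": 1}]}}

```text
clock: 4.7
tcp_pos: [458.6, -19.5, 151.1]
ee_rot: [3.141, -0.003, 3.14]
wrist_force: [0.6, 1.1, 0.4]
width: 85.4
grip_force: 0.0
```

Emit:
{"name": "carry_out", "arguments": {"targets": [{"dx": 0,"dy": 0,"dz": 0.0,"rx": 0,"ry": 0,"rz": 0,"claw": 0.3},{"dx": 0,"dy": 0,"dz": 0.0,"rx": 0,"ry": 0,"rz": 0,"claw": 0.3},{"dx": 0,"dy": 0,"dz": 0.0,"rx": 0,"ry": 0,"rz": 0,"claw": 0.3},{"dx": 0,"dy": 0,"dz": 0.0,"rx": 0,"ry": 0,"rz": 0,"claw": 0.3},{"dx": 0,"dy": 0,"dz": 0.0,"rx": 0,"ry": 0,"rz": 0,"claw": 0.3},{"dx": 0,"dy": 0,"dz": 0.0,"rx": 0,"ry": 0,"rz": 0,"claw": 0.3}], "newtons": 40}}

```text
clock: 5.45
tcp_pos: [460.1, -19.9, 153.0]
ee_rot: [3.141, 0.001, 3.14]
wrist_force: [-1.1, 2.4, 5.1]
width: 35.1
grip_force: 44.2
```

```bash
python3 - <<'E'
from h import *
s=bot.grab_frame("side");t=bot.grab_frame("top")
a=t["color"][120:220,235:335];d=s["color"][150:250,225:325]
cv2.imwrite("pics/c3.png",cv2.resize(np.hstack([a,d])[:,:,::-1],(800,400),interpolation=cv2.INTER_CUBIC))
E
```

```text
(no output)
```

View pics/c3.png

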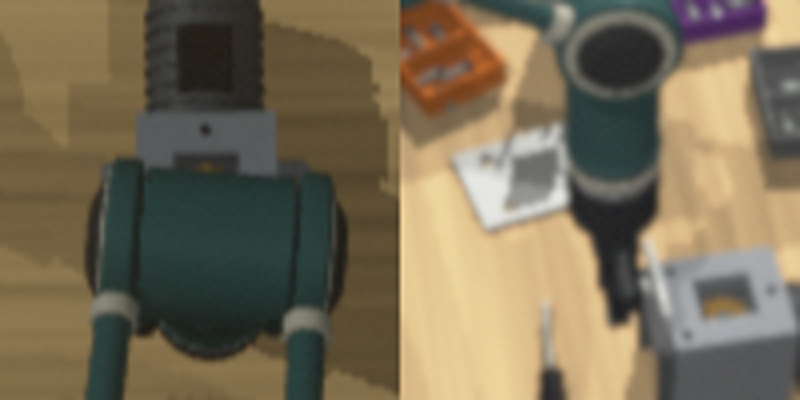

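The fingers, at (620,300) in the side crop, hold the handle (width 35 mm). Sliding it down now.

Emit:
{"name": "carry_out", "arguments": {"targets": [{"dx": 0,"dy": 0,"dz": 0.006,"rx": 0,"ry": 0,"rz": 0,"claw": 0.3},{"dx": 0,"dy": 0,"dz": 0.012,"rx": 0,"ry": 0,"rz": 0,"claw": 0.3},{"dx": 0,"dy": 0,"dz": 0.018,"rx": 0,"ry": 0,"rz": 0,"claw": 0.3},{"dx": 0,"dy": 0,"dz": 0.024,"rx": 0,"ry": 0,"rz": 0,"claw": 0.3},{"dx": 0,"dy": 0,"dz": 0.03,"rx": 0,"ry": 0,"rz": 0,"claw": 0.3},{"dx": 0,"dy": 0,"dz": 0.036,"rx": 0,"ry": 0,"rz": 0,"claw": 0.3},{"dx": 0,"dy": 0,"dz": 0.041,"rx": 0,"ry": 0,"rz": 0,"claw": 0.3},{"dx": 0,"dy": 0,"dz": 0.044,"rx": 0,"ry": 0,"rz": 0,"claw": 0.3},{"dx": 0,"dy": 0,"dz": 0.046,"rx": 0,"ry": 0,"rz": 0,"claw": 0.3},{"dx": 0,"dy": 0,"dz": 0.046,"rx": 0,"ry": 0,"rz": 0,"claw": 0.3}]}}

```text
clock: 6.8
tcp_pos: [460.1, -19.9, 106.4]
ee_rot: [3.141, 0.001, 3.14]
wrist_force: [2.8, 4.3, 1.9]
width: 35.0
grip_force: 43.9
```

Emit:
{"name": "carry_out", "arguments": {"targets": [{"dx": 0,"dy": 0,"dz": 0.002,"rx": 0,"ry": 0,"rz": 0,"claw": 0.3},{"dx": 0,"dy": 0,"dz": 0.003,"rx": 0,"ry": 0,"rz": 0,"claw": 0.3}]}}

```text
clock: 7.05
tcp_pos: [460.1, -19.9, 103.6]
ee_rot: [3.141, 0.001, 3.14]
wrist_force: [2.2, 4.7, 4.9]
width: 35.5
grip_force: 44.1
```

Emit:
{"name": "carry_out", "arguments": {"targets": [{"dx": 0,"dy": 0,"dz": 0.0015,"rx": 0,"ry": 0,"rz": 0,"claw": 0.3},{"dx": 0,"dy": 0,"dz": 0.003,"rx": 0,"ry": 0,"rz": 0,"claw": 0.3}]}}

```text
clock: 7.3
tcp_pos: [460.1, -19.9, 100.6]
ee_rot: [3.141, 0.001, 3.14]
wrist_force: [2.4, 4.0, 4.1]
width: 35.4
grip_force: 44.1
```

Emit:
{"name": "carry_out", "arguments": {"targets": [{"dx": 0,"dy": 0,"dz": 0.001,"rx": 0,"ry": 0,"rz": 0,"claw": 0.3},{"dx": 0,"dy": 0,"dz": 0.002,"rx": 0,"ry": 0,"rz": 0,"claw": 0.3}]}}

```text
clock: 7.55
tcp_pos: [460.1, -19.9, 98.7]
ee_rot: [3.141, 0.001, 3.14]
wrist_force: [1.8, 5.1, 4.9]
width: 35.3
grip_force: 44.1
```

Emit:
{"name": "carry_out", "arguments": {"targets": [{"dx": 0,"dy": 0,"dz": 0.001,"rx": 0,"ry": 0,"rz": 0,"claw": 0.3},{"dx": 0,"dy": 0,"dz": 0.002,"rx": 0,"ry": 0,"rz": 0,"claw": 0.3}]}}

```text
clock: 7.8
tcp_pos: [460.1, -19.9, 97.0]
ee_rot: [3.141, 0.001, 3.14]
wrist_force: [-1.7, 4.4, 13.1]
width: 35.0
grip_force: 45.1
```

Emit:
{"name": "carry_out", "arguments": {"targets": [{"dx": 0,"dy": 0,"dz": 0.001,"rx": 0,"ry": 0,"rz": 0,"claw": 0.3},{"dx": 0,"dy": 0,"dz": 0.002,"rx": 0,"ry": 0,"rz": 0,"claw": 0.3}]}}

```text
clock: 8.05
tcp_pos: [460.2, -19.9, 96.9]
ee_rot: [3.141, 0.0, 3.14]
wrist_force: [-8.2, 5.6, 28.2]
width: 35.3
grip_force: 46.7
```

Hard stop reached (28 N). Releasing and lifting.

Emit:
{"name": "carry_out", "arguments": {"targets": [{"dx": 0,"dy": 0,"dz": 0,"rx": 0,"ry": 0,"rz": 0,"claw": 1},{"dx": 0,"dy": 0,"dz": 0,"rx": 0,"ry": 0,"rz": 0,"claw": 1},{"dx": 0,"dy": 0,"dz": 0,"rx": 0,"ry": 0,"rz": 0,"claw": 1},{"dx": 0,"dy": 0,"dz": 0,"rx": 0,"ry": 0,"rz": 0,"claw": 1},{"dx": 0,"dy": 0,"dz": 0,"rx": 0,"ry": 0,"rz": 0,"claw": 1},{"dx": 0,"dy": 0,"dz": -0.03,"rx": 0,"ry": 0,"rz": 0,"claw": 1},{"dx": 0,"dy": 0,"dz": -0.08,"rx": 0,"ry": 0,"rz": 0,"claw": 1},{"dx": 0,"dy": 0,"dz": -0.1,"rx": 0,"ry": 0,"rz": 0,"claw": 1},{"dx": 0,"dy": 0,"dz": -0.1,"rx": 0,"ry": 0,"rz": 0,"claw": 1}]}}

```text
clock: 9.18
tcp_pos: [461.2, -20.2, 196.4]
ee_rot: [-3.141, 0.005, 3.14]
wrist_force: [0.3, -0.2, 0.4]
width: 85.5
grip_force: 0.0
```

```bash
python3 - <<'E'
from h import *
st=bot.sense();print(st["clock"],st["tcp_pos"],st["ee_rot"],st["width"]);print(to_tool([430.5,270,170],np.pi+.214))
s=bot.grab_frame("side");p=bot.place_of("guard_handle",s)
print([(x["position"],x["conf"],pix2world(s,x["position"],91)) for x in p[:2]], w2p(s,[459.5,-20,91]))
save(s,"c4.png",(230,160,330,260),6)
E
```

```text
9.175 [461.16175664 -20.19000541 196.42189551] [-3.14104516  0.00466541  3.13985993] 85.4562658050507
(array([0.0313, 0.2902, 0.0261]), array([-0.001 ,  0.0046, -0.2157]))
[([289.9, 216.9], 0.66, array([517.62084855,  42.84958072,  91.        ])), ([278.6, 234.3], 0.59, array([461.58818939, -28.33372381,  91.        ]))] [277.58715295 232.55704365]
```

View pics/c4.png

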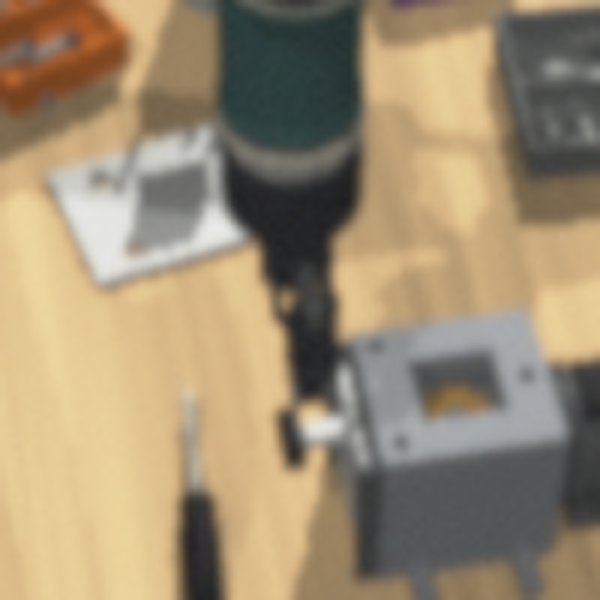

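The picture shows the guard fully down, with the handle at crop (293,438) and the pane top below the rim. Going above the cover.

Emit:
{"name": "carry_out", "arguments": {"targets": [{"dx": 0.031,"dy": 0.29,"dz": 0,"rx": 0,"ry": 0.005,"rz": -0.216,"claw": 1},{"dx": 0.031,"dy": 0.29,"dz": 0,"rx": 0,"ry": 0.005,"rz": -0.216,"claw": 1},{"dx": 0.031,"dy": 0.29,"dz": 0,"rx": 0,"ry": 0.005,"rz": -0.216,"claw": 1},{"dx": 0.031,"dy": 0.29,"dz": 0,"rx": 0,"ry": 0.005,"rz": -0.216,"claw": 1},{"dx": 0.031,"dy": 0.29,"dz": 0,"rx": 0,"ry": 0.005,"rz": -0.216,"claw": 1},{"dx": 0.031,"dy": 0.29,"dz": 0.026,"rx": 0,"ry": 0.005,"rz": -0.216,"claw": 1},{"dx": 0.031,"dy": 0.29,"dz": 0.026,"rx": 0,"ry": 0.005,"rz": -0.216,"claw": 1},{"dx": 0.031,"dy": 0.29,"dz": 0.026,"rx": 0,"ry": 0.005,"rz": -0.216,"claw": 1}]}}

```text
clock: 10.28
tcp_pos: [428.6, 269.3, 167.5]
ee_rot: [-3.141, -0.007, -2.928]
wrist_force: [1.2, -1.1, 1.3]
width: 85.2
grip_force: 0.0
```

```bash
python3 - <<'E'
from h import *
st=bot.sense();print(st["clock"],st["tcp_pos"],st["ee_rot"]);print(to_tool([430.5,270,36],np.pi+.214))
E
```

```text
10.275 [428.57924708 269.34880099 167.46568   ] [-3.14138406 -0.00712703 -2.92789958]
(array([-0.003 ,  0.0003,  0.1314]), array([-0.0002, -0.0071, -0.0003]))
```

Emit:
{"name": "carry_out", "arguments": {"targets": [{"dx": 0,"dy": 0,"dz": 0.03,"rx": 0,"ry": 0,"rz": 0,"claw": 1},{"dx": 0,"dy": 0,"dz": 0.06,"rx": 0,"ry": 0,"rz": 0,"claw": 1},{"dx": 0,"dy": 0,"dz": 0.06,"rx": 0,"ry": 0,"rz": 0,"claw": 1},{"dx": 0,"dy": 0,"dz": 0.06,"rx": 0,"ry": 0,"rz": 0,"claw": 1},{"dx": 0,"dy": 0,"dz": 0.06,"rx": 0,"ry": 0,"rz": 0,"claw": 1}]}}

```text
clock: 10.9
tcp_pos: [430.2, 270.5, 110.2]
ee_rot: [3.14, -0.002, -2.928]
wrist_force: [0.2, 0.5, 0.3]
width: 85.4
grip_force: 0.0
```

```bash
python3 - <<'E'
from h import *
st=bot.sense();print(st["clock"],st["tcp_pos"],st["ee_rot"]);print(to_tool([430.5,270,36],np.pi+.214))
E
```

```text
10.9 [430.20259297 270.5176373  110.23061429] [ 3.14008894e+00 -1.81303843e-03 -2.92782068e+00]
(array([-0.0003, -0.0007,  0.0742]), array([ 0.0015, -0.0018, -0.0002]))
```

Emit:
{"name": "carry_out", "arguments": {"targets": [{"dx": 0,"dy": -0.0005,"dz": 0.03,"rx": 0.0015,"ry": -0.002,"rz": 0,"claw": 1},{"dx": 0,"dy": -0.0005,"dz": 0.05,"rx": 0.0015,"ry": -0.002,"rz": 0,"claw": 1},{"dx": 0,"dy": -0.0005,"dz": 0.065,"rx": 0.0015,"ry": -0.002,"rz": 0,"claw": 1},{"dx": 0,"dy": -0.0005,"dz": 0.074,"rx": 0.0015,"ry": -0.002,"rz": 0,"claw": 1},{"dx": 0,"dy": -0.0005,"dz": 0.074,"rx": 0.0015,"ry": -0.002,"rz": 0,"claw": 1},{"dx": 0,"dy": -0.0005,"dz": 0.074,"rx": 0.0015,"ry": -0.002,"rz": 0,"claw": 1}]}}

```text
clock: 11.65
tcp_pos: [429.2, 269.8, 35.1]
ee_rot: [-3.141, -0.002, -2.927]
wrist_force: [-0.2, 0.1, 0.4]
width: 85.4
grip_force: 0.0
```

Emit:
{"name": "carry_out", "arguments": {"targets": [{"dx": 0,"dy": 0,"dz": 0,"rx": 0,"ry": 0,"rz": 0,"claw": 0.4},{"dx": 0,"dy": 0,"dz": 0,"rx": 0,"ry": 0,"rz": 0,"claw": 0.3},{"dx": 0,"dy": 0,"dz": 0,"rx": 0,"ry": 0,"rz": 0,"claw": 0.22},{"dx": 0,"dy": 0,"dz": 0,"rx": 0,"ry": 0,"rz": 0,"claw": 0.15},{"dx": 0,"dy": 0,"dz": 0,"rx": 0,"ry": 0,"rz": 0,"claw": 0},{"dx": 0,"dy": 0,"dz": 0,"rx": 0,"ry": 0,"rz": 0,"claw": 0},{"dx": 0,"dy": 0,"dz": 0,"rx": 0,"ry": 0,"rz": 0,"claw": 0},{"dx": 0,"dy": 0,"dz": 0,"rx": 0,"ry": 0,"rz": 0,"claw": 0}], "newtons": 60}}

```text
clock: 12.65
tcp_pos: [428.7, 269.4, 34.6]
ee_rot: [-3.14, -0.003, -2.927]
wrist_force: [-1.3, -2.7, 5.4]
width: 13.3
grip_force: 59.3
```

Emit:
{"name": "carry_out", "arguments": {"targets": [{"dx": 0,"dy": 0,"dz": -0.01,"rx": 0,"ry": 0,"rz": 0,"claw": 0},{"dx": 0,"dy": 0,"dz": -0.03,"rx": 0,"ry": 0,"rz": 0,"claw": 0},{"dx": 0,"dy": 0,"dz": -0.06,"rx": 0,"ry": 0,"rz": 0,"claw": 0},{"dx": 0,"dy": 0,"dz": -0.09,"rx": 0,"ry": 0,"rz": 0,"claw": 0},{"dx": 0,"dy": 0,"dz": -0.12,"rx": 0,"ry": 0,"rz": 0,"claw": 0},{"dx": 0,"dy": 0,"dz": -0.145,"rx": 0,"ry": 0,"rz": 0,"claw": 0},{"dx": 0,"dy": 0,"dz": -0.16,"rx": 0,"ry": 0,"rz": 0,"claw": 0},{"dx": 0,"dy": 0,"dz": -0.16,"rx": 0,"ry": 0,"rz": 0,"claw": 0},{"dx": 0,"dy": 0,"dz": -0.16,"rx": 0,"ry": 0,"rz": 0,"claw": 0}], "newtons": 80}}

```text
clock: 13.78
tcp_pos: [428.2, 269.3, 193.0]
ee_rot: [-3.14, -0.005, -2.927]
wrist_force: [0.7, -0.4, -4.0]
width: 13.1
grip_force: 77.9
```

```bash
python3 - <<'E'
from h import *
st=bot.sense();print(st["clock"],st["tcp_pos"],st["ee_rot"],st["wrist_force"],st["moment"],st["width"]);print(to_tool([559.5,-20,195],np.pi-.002))
s=bot.grab_frame("side");t=bot.grab_frame("top")
c=w2p(t,[430,270,160]).astype(int);d=w2p(s,[430,270,160]).astype(int); print(c,d)
f=lambda I,c:I["color"][c[1]-50:c[1]+50,c[0]-50:c[0]+50]
cv2.imwrite("pics/c5.png",cv2.resize(np.hstack([f(t,c),f(s,d)])[:,:,::-1],(800,400),interpolation=cv2.INTER_CUBIC))
E
```

```text
13.775 [428.15753351 269.31318383 193.00434478] [-3.14003137 -0.00515383 -2.92737443] [ 0.70822137 -0.3605384  -4.02722782] [-0.03958353  0.01109431 -0.02329957] 13.113259058355855
(array([-0.0668, -0.3106, -0.0019]), array([-0.0021, -0.005 ,  0.2162]))
[181 211] [256 164]
```

View pics/c5.png

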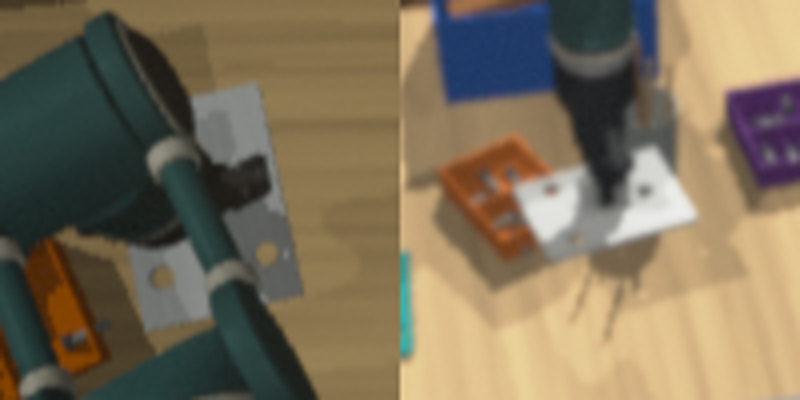

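The cover is held level; holes are at top crop (160,277) and (267,254), and side crop (552,188), (578,240), (645,190). Carrying it above the housing.

Emit:
{"name": "carry_out", "arguments": {"targets": [{"dx": -0.017,"dy": -0.078,"dz": -0.01,"rx": 0,"ry": 0,"rz": 0.054,"claw": 0},{"dx": -0.017,"dy": -0.078,"dz": -0.01,"rx": 0,"ry": 0,"rz": 0.054,"claw": 0},{"dx": -0.034,"dy": -0.155,"dz": -0.01,"rx": 0,"ry": 0,"rz": 0.108,"claw": 0},{"dx": -0.034,"dy": -0.155,"dz": -0.01,"rx": 0,"ry": 0,"rz": 0.108,"claw": 0},{"dx": -0.05,"dy": -0.233,"dz": -0.01,"rx": 0,"ry": -0.002,"rz": 0.162,"claw": 0},{"dx": -0.05,"dy": -0.233,"dz": -0.01,"rx": 0,"ry": -0.002,"rz": 0.162,"claw": 0},{"dx": -0.067,"dy": -0.311,"dz": -0.01,"rx": 0,"ry": -0.002,"rz": 0.216,"claw": 0},{"dx": -0.067,"dy": -0.311,"dz": -0.01,"rx": 0,"ry": -0.002,"rz": 0.216,"claw": 0},{"dx": -0.067,"dy": -0.311,"dz": -0.01,"rx": 0,"ry": -0.002,"rz": 0.216,"claw": 0},{"dx": -0.067,"dy": -0.311,"dz": -0.01,"rx": 0,"ry": -0.002,"rz": 0.216,"claw": 0}]}}

```text
clock: 15.12
tcp_pos: [559.8, -18.6, 203.8]
ee_rot: [-3.141, -0.002, 3.141]
wrist_force: [-0.3, 0.5, -3.4]
width: 12.5
grip_force: 80.1
```

Emit:
{"name": "carry_out", "arguments": {"targets": [{"dx": 0,"dy": 0,"dz": 0.01,"rx": 0,"ry": 0,"rz": 0,"claw": 0},{"dx": 0,"dy": 0,"dz": 0.02,"rx": 0,"ry": 0,"rz": 0,"claw": 0},{"dx": 0,"dy": 0,"dz": 0.02,"rx": 0,"ry": 0,"rz": 0,"claw": 0},{"dx": 0,"dy": 0,"dz": 0.02,"rx": 0,"ry": 0,"rz": 0,"claw": 0}]}}

```text
clock: 15.62
tcp_pos: [560.5, -19.7, 184.2]
ee_rot: [-3.14, -0.001, 3.14]
wrist_force: [-0.6, 0.5, -2.3]
width: 12.9
grip_force: 80.1
```

```bash
python3 - <<'E'
from h import *
np.set_printoptions(precision=4,suppress=True)
s=bot.grab_frame("side");t=bot.grab_frame("top")
st=bot.sense();print(st["clock"],st["tcp_pos"],st["ee_rot"],st["wrist_force"],st["width"]);print(to_tool([559.5,-20,165],np.pi-.002))
p=lambda X,Y,o:((X+.5)/4-.5+o[0],(Y+.5)/4-.5+o[1])
o=(206,114)
print("lifted side",fit([pix2world(s,p(X-400,Y,o),161) for X,Y in((552,188),(578,240),(645,190))]))
for q in((160,277),(267,254)): print(pix2world(t,p(*q,(131,161)),163))
c=w2p(t,[560,-20,130]).astype(int);d=w2p(s,[560,-20,130]).astype(int); print(c,d)
f=lambda I,c:I["color"][c[1]-50:c[1]+50,c[0]-50:c[0]+50]
cv2.imwrite("pics/c6.png",cv2.resize(np.hstack([f(t,c),f(s,d)])[:,:,::-1],(800,400),interpolation=cv2.INTER_CUBIC))
E
```

```text
15.725 [560.8726 -19.8842 184.8293] [-3.1402 -0.      3.1399] [ 0.4504 -0.5712 -3.2648] 12.716866244280997
(array([ 0.0014, -0.0001,  0.0198]), array([-0.0014, -0.    ,  0.0003]))
lifted side (array([433.0817, 271.5706]), np.float64(0.21023133851720122), array([2.9765, 3.6596, 0.7451]))
[381.0566 299.579  163.    ]
[395.6576 226.5666 163.    ]
[286 165] [305 221]
```

View pics/c6.png

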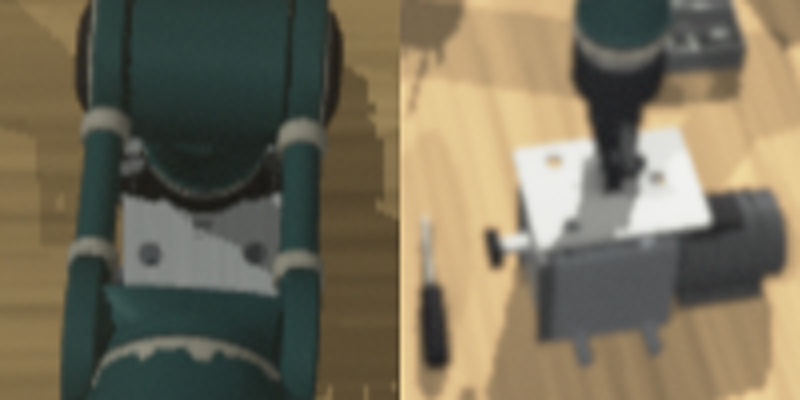

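```bash
cat > m.py <<'E'
from h import *
np.set_printoptions(precision=2,suppress=True)
def two(W):
    W=np.array(W)[:,:2]; d=W[0]-W[1]; y=np.arctan2(-d[0],d[1]); return W.mean(0)+42*np.array([np.cos(y),np.sin(y)]),y
p=lambda X,Y,o:((X+.5)/4-.5+o[0],(Y+.5)/4-.5+o[1])
E
python3 - <<'E'
from m import *
s=bot.grab_frame("side");t=bot.grab_frame("top")
print(bot.sense()["tcp_pos"])
z=154
print("gb top2",two([pix2world(t,q,120) for q in((273.9,181.4),(299.1,181.1))]))
print("top",two([pix2world(t,p(X,Y,(236,115)),z) for X,Y in((149,253),(254,253))]))
W=[pix2world(s,p(X-400,Y,(255,171)),z-1) for X,Y in((553,161),(572,228),(658,178))];print("side",fit(W),two(W))
for n,f in(("top",t),("side",s)):
  print(n,[(np.array(x["position"]),round(x["conf"],2),pix2world(f,x["position"],z)[:2]) for x in bot.place_of("cover_hole0",f) if abs(pix2world(f,x["position"],z)[0]-560)<80 and abs(pix2world(f,x["position"],z)[1]+20)<80])
E
```

```text
[560.9  -19.96 184.88]
gb top2 (array([558.78, -19.18]), np.float64(-0.004086400773953893))
top (array([562.85, -17.99]), np.float64(-0.016206380735262177))
side (array([564.3, -19.5]), np.float64(0.014689298203428056), array([1.98, 2.69, 1.38])) (array([592.3 , -19.66]), np.float64(0.001093687283572254))
top [(array([276.3, 181.1]), 0.78, array([512.26,   9.66])), (array([299.1, 179.2]), 0.71, array([516.56, -53.49]))]
side [(array([319.7, 214.4]), 0.89, array([610.11, -16.39])), (array([300.3, 223.9]), 0.86, array([534.03, -45.19])), (array([296.1, 212.3]), 0.83, array([531.14,   8.46]))]
```

Emit:
{"name": "carry_out", "arguments": {"targets": [{"dx": 0.0037,"dy": -0.0016,"dz": 0.0,"rx": 0,"ry": 0,"rz": 0,"claw": 0},{"dx": 0.0037,"dy": -0.0016,"dz": 0.008,"rx": 0,"ry": 0,"rz": 0,"claw": 0},{"dx": 0.0037,"dy": -0.0016,"dz": 0.014,"rx": 0,"ry": 0,"rz": 0,"claw": 0},{"dx": 0.0037,"dy": -0.0016,"dz": 0.018,"rx": 0,"ry": 0,"rz": 0,"claw": 0},{"dx": 0.0037,"dy": -0.0016,"dz": 0.0195,"rx": 0,"ry": 0,"rz": 0,"claw": 0},{"dx": 0.0037,"dy": -0.0016,"dz": 0.0195,"rx": 0,"ry": 0,"rz": 0,"claw": 0},{"dx": 0.0037,"dy": -0.0016,"dz": 0.0195,"rx": 0,"ry": 0,"rz": 0,"claw": 0},{"dx": 0.0037,"dy": -0.0016,"dz": 0.0195,"rx": 0,"ry": 0,"rz": 0,"claw": 0}]}}

```text
clock: 16.92
tcp_pos: [557.1, -21.5, 165.2]
ee_rot: [-3.14, -0.0, 3.14]
wrist_force: [0.0, -0.5, -3.0]
width: 12.7
grip_force: 80.1
```

```bash
python3 - <<'E'
from m import *
S=[];Tt=[]
for i in range(6): s=bot.grab_frame("side");t=bot.grab_frame("top");S.append(s["color"].astype(float));Tt.append(t["color"].astype(float))
st=bot.sense();print(st["clock"],st["tcp_pos"],st["ee_rot"],st["dq"].round(4),st["wrist_force"])
c=w2p(t,[530,-20,130]).astype(int);d=w2p(s,[560,-20,130]).astype(int); print(c,d)
f=lambda I,c:np.mean(I,0).astype(np.uint8)[c[1]-30:c[1]+30,c[0]-35:c[0]+35]
cv2.imwrite("pics/c7.png",cv2.resize(np.hstack([f(Tt,c),f(S,d)])[:,:,::-1],None,fx=5.7,fy=5.7,interpolation=cv2.INTER_CUBIC))
E
```

```text
17.525 [556.85 -21.55 164.97] [-3.14 -0.    3.14] [-0.  0. -0. -0.  0.  0.] [-0.06 -0.16 -2.74]
[286 176] [305 221]
```

View pics/c7.png

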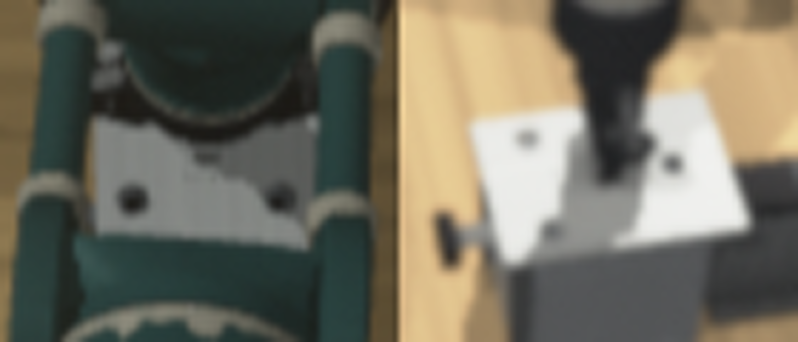

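Guard down at (450,240). The cover is over the rim, with holes at top crop (132,199), (281,198) and side (527,137), (554,230), (672,162). One last enlargement to check the fit through the holes.

```bash
python3 - <<'E'
from m import *
S=[];T=[]
for i in range(10): s=bot.grab_frame("side");t=bot.grab_frame("top");S.append(s["color"].astype(float));T.append(t["color"].astype(float))
S=np.mean(S,0);T=np.mean(T,0); k=5.7
P=lambda X,Y,o:((X+.5)/k-.5+o[0],(Y+.5)/k-.5+o[1])
tp=[P(132,199,(251,146)),P(281,198,(251,146))]; sp=[P(X-399,Y,(270,191)) for X,Y in((527,137),(554,230),(672,162))]
z=135
print("top",two([pix2world(t,q,z) for q in tp]),"gb 558.8 -19.2 -.004")
print("side",fit([pix2world(s,q,z) for q in sp]),"gb 560.9,-21.7,0")
# camera-independent: expected pixel offsets of screw hole vs cover hole, from the first measurement of gearbox holes
print("top px gb holes (273.9,181.4),(299.1,181.1) cover",np.array(tp)); print("side px gb (291.8,217.6) + ",p(128,135,(265,200)),p(211,90,(265,200)),"cover",np.array(sp))
rows=[]
for I,q in [(T,x) for x in tp]+[(S,x) for x in sp]:
    c=cv2.getRectSubPix(I[:,:,::-1].astype(np.float32),(13,13),(float(q[0]),float(q[1])))
    c=np.clip((c-c.min())/(np.percentile(c,97)-c.min()),0,1)**.6*255
    rows.append(cv2.resize(c,(260,260),interpolation=cv2.INTER_CUBIC).clip(0,255).astype(np.uint8))
rows.append(rows[0]*0)
cv2.imwrite("pics/c8.png",np.vstack([np.hstack(rows[:3]),np.hstack(rows[3:])]))
E
```

```text
top (array([558.76, -20.12]), np.float64(-0.009356714370021066)) gb 558.8 -19.2 -.004
side (array([560.95, -20.74]), np.float64(0.009612890732059941), array([1.35, 1.37, 0.31])) gb 560.9,-21.7,0
top px gb holes (273.9,181.4),(299.1,181.1) cover [[273.75 180.5 ]
 [299.89 180.32]]
side px gb (291.8,217.6) +  (296.625, 233.375) (317.375, 222.125) cover [[292.04 214.62]
 [296.78 230.94]
 [317.48 219.01]]
```

View pics/c8.png

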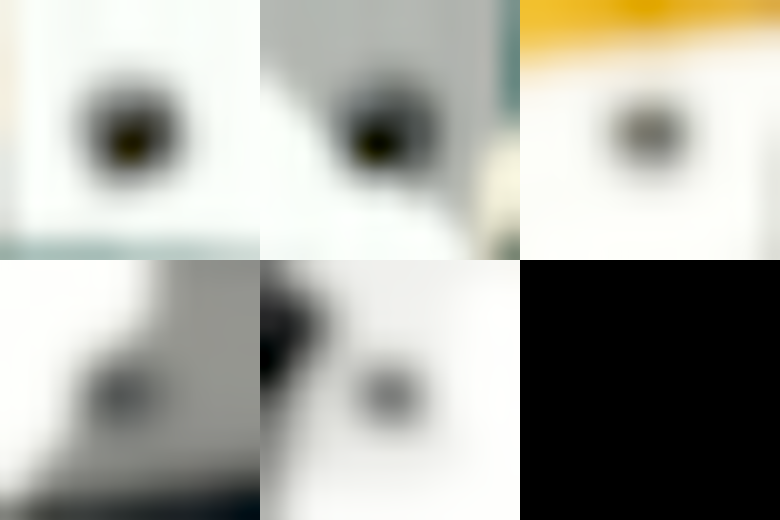

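The dark threaded holes lie inside both top-view cover holes, at crop (130,145) and (375,143). The offset is what the camera angle should give, and both cameras agree to about 1 mm. Handing in.

```bash
python3 -c "
from station import bot
print(bot.finish_job())"
```

```text
the job is handed in; nothing more can be done
None
```

The guard is down on its stop, and the three-hole cover is held level and still about 10 mm above the rim. Its holes line up with the threaded holes to about 1 mm in both cameras, and the job is handed in (no verdict was returned).

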